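# Shut the stocked bins and flag the empty one

### The job

Two of the three blue bins in the bench rack hold parts: with the fingertips, push both of those fully home, and leave the empty bin pulled out as it is, as the sign for refilling. Then push the red refill marker along its rail until it stands over the empty bin, centred on its width. Do not move the loose things on the bench.

Things in the scene. Friction and masses are not known exactly. Their poses are not given: they have to be found in the camera images.
- bin_tubes (a joint): value in m of the slide of the bin with white tubes: 0 = fully home against its stop, growing as the bin comes out towards the robot (the rack's -x), at most 0.080; it stays where it is left, about 2 N of friction
- bin_tubes_front (a point): centre of the outer face of the front wall of the blue bin filled with white plastic tubes. Sizes in mm: the bin is 150 deep (x), 95 wide (y); its front wall is 50 high and 4 thick (this point is half-way up, 25 above the bin's underside and 43 above the bench); other walls 65 high. x points from the front into the rack (the way home), y left; z up
- bin_plugs (a joint): value in m of the slide of the bin with black plugs: 0 = fully home against its stop, growing as the bin comes out towards the robot (the rack's -x), at most 0.080; it stays where it is left, about 2 N of friction
- bin_plugs_front (a point): centre of the outer face of the front wall of the blue bin filled with black plugs with brass tips. Sizes in mm: the bin is 150 deep (x), 95 wide (y); its front wall is 50 high and 4 thick (this point is half-way up, 25 above the bin's underside and 43 above the bench); other walls 65 high. x points from the front into the rack (the way home), y left; z up
- bin_empty (a joint): value in m of the slide of the empty bin, which is to stay where it is: 0 = fully home against its stop, growing as the bin comes out towards the robot (the rack's -x), at most 0.080; it stays where it is left, about 2 N of friction
- bin_empty_front (a point): centre of the outer face of the front wall of the blue bin that is empty. Sizes in mm: the bin is 150 deep (x), 95 wide (y); its front wall is 50 high and 4 thick (this point is half-way up, 25 above the bin's underside and 43 above the bench); other walls 65 high. x points from the front into the rack (the way home), y left; z up. Bins stand side by side in any order, 105 between centres
- marker (a joint): value in m of the red refill marker along its rail: 0 = the left (rack +y) end of the rail, growing to the right (rack -y) up to 0.325; it stays where it is left, about 1.2 N of friction. The bay centres lie at 0.080, 0.185 and 0.290; it starts parked left of all three bays
- marker_mid (a point): middle of the red refill marker; sizes in mm: 22 above the rail's top: a foot 26 (x) by 30 (y), 12 high, carrying an upright tile 12 (x) by 30 (y), whose top is 44 above the rail's top. It can only slide along the rail (its y axis). Axes parallel to the rack's
- rack_rail (a point): centre of the top face of the aluminium rail that bridges the bins; sizes in mm: 98 above the bench, 394 long (y), 16 wide (x), 10 thick, on a post at each end that ends below the rail's top. It lies 60 behind the front face of a bin that is home. x points away from the robot into the rack, y left along the rail, z up
- jar_mid (a point): middle of a loose jar with a yellow cap, 56 mm across, 85 mm high, on the bench at the rack's left: not to be moved
- bush_mid (a point): middle of a loose white plastic bush, 44 mm across, 35 mm high, on the bench in front of the rack at the left: not to be moved
- coupling_mid (a point): middle of a loose brass coupling, 38 mm across, 40 mm high, on the bench in front of the rack at the right: not to be moved
- driver_grip (a point): middle of the grip of a loose orange screwdriver lying on the bench at the rack's right: not to be moved

How it is judged:
On the way, in this order (a step that is already met when the one before it is completed fails the run):
1. both stocked bins are fully home (value of joint each of bin_tubes, bin_plugs below 0.005 m), for 0.2 s.
2. the refill marker stands over the empty bin (all of step 1 and y of marker_mid in the frame of bin_empty_front between -0.022 and 0.022 m), for 0.2 s.
At the end, for the whole second after the job is handed in: Both stocked bins within 5 mm of their stops, the empty bin within 12 mm of where it stood, the marker's middle within 22 mm of the empty bin's centre line, everything at rest, and each loose thing within 20 mm of where it stood (all of step 2 and distance of bin_empty_front from where it was at the start of the episode below 0.012 m and velocity of joint bin_tubes between -0.01 and 0.01 m/s and velocity of joint bin_plugs between -0.01 and 0.01 m/s and velocity of joint bin_empty between -0.01 and 0.01 m/s and velocity of joint marker between -0.01 and 0.01 m/s and distance of each of jar_mid, bush_mid, coupling_mid, driver_grip from where it was at the start of the episode below 0.02 m); the robot touches nothing.
It fails at once if the empty bin is moved more than 12 mm (not (distance of bin_empty_front from where it was at the start of the episode below 0.012 m)).
It fails at once if the marker is pushed over a bay (more than 60 mm along its rail) while a stocked bin is still out (value of joint marker above 0.06 m and value of joint any of bin_tubes, bin_plugs above 0.01 m).
It fails at once if a loose thing is lifted, knocked over or moved more than 20 mm (distance of any of jar_mid, bush_mid, coupling_mid, driver_grip from where it was at the start of the episode above 0.02 m).
It also fails if it takes over 64 s, if anything falls off the work surface, if the arm or the gripper's body presses on something with over 40 N, if the wrist force passes 120 N, or if a joint passes its speed limit or range.

### The arm

A 7-joint arm with a two-finger parallel gripper is mounted at the origin on the work surface. World frame = base frame: x ahead of the robot, y to its left, z up, the work surface at z = 0. Lengths are in m, angles in rad, forces in N, time in s.
With the tool pointing down it reaches from about 0.35 to 0.9 m from the base axis. Payload 19.9 kg.
Tool frame: the origin (TCP) lies at the very end of the fingers, on their centre line; the grasp point (between the pads) lies 19 mm behind it; z points along the fingers, y is the line along which they close (so a half turn about z gives the same grasp; the last joint's range is limited). The gripper opens to 85 mm and grips with 20 to 120 N. Pads are 22 mm wide; open, the fingers measure 114 mm over their backs; the gripper's body (76 mm by 85 mm) begins 54 mm behind the grasp point. The pads swing forward as they close: fully open they stand 13 mm farther back than shut.
Start: joints at [1.272, 0.417, -0.01, 1.614, 0.005, 1.111, -0.053], TCP at [0.159, -0.604, 0.207] pointing down, gripper open.
Joint ranges: [-2.81, 2.81], [-0.39, 2.02], [-1.27, 1.25], [0.06, 2.57], [-1.19, 4.33], [0.19, 2], [-2.82, 2.82]. Speed limits (rad/s): [1.89, 1.89, 2.39, 2.39, 3.01, 3.01, 3.01].

### API

Orientations are given as [roll, pitch, yaw] about the fixed x, y, z axes, in that order (R = Rz(yaw) Ry(pitch) Rx(roll)).
In Python, from workcell import sensors, get_image, camera_params, env gives the robot as it stands.
- The arm moves only by the tool servo_tool, never from a script. Its argument "commands" is a list that holds one entry, the list of rows, each a list of 6 numbers: the shift along the world's x, y, z in cm, then the turn, a rotation vector about the world's x, y, z in rad. In form: [[[dx, dy, dz, wx, wy, wz], ...]]. A call has 1 to 5 rows; each row shifts and turns the commanded pose from where the row before left it; what a row does not reach is not made up. A row lasts 1/8 s, in which the tool goes at most 62.5 mm and 10.7 degrees, less where a joint would pass 70% of its speed; a pose out of reach is approached as far as the arm can. A call with a gripper value outside its range is refused whole. "grip" is the closure in counts, from 0 (fully open) to 255 (shut), set as the call begins (left out, the last holds). The fingers move at their own pace and stop on an object; "force" is the grip in N (left out, the last holds). Time passes only in rows, so rows that do not move let the fingers close. It gives the time, the measured TCP pose, the force, the opening and the grip force at its end, in the units of the state.
- sensors.get_obs(): the state, without advancing time (a new reading comes with each control period).
- get_image(name): name is "scene" or "side" or "wrist"; returns (picture, depth): 420x560x3 uint8, blue, green, red; 420x560 float32, m along the optical axis (not along the pixel's ray), 0 where there is no reading.
- camera_params(name): a dict with "camera_matrix" (3x3 intrinsics, pixels), "origin" and "orientation" of the camera in the world; the wrist camera has in their place "tool_from_camera" (4x4, takes a point from camera to tool coordinates, whose origin is the TCP and whose axes are the flange's). Camera axes: x right, y down, z forward; pixel columns grow to the right and rows downward; lengths in m; the calibration is good to about 2 mm. The wrist camera is an equidistant fisheye: a pixel r from the principal point sees the ray r / f radians off the axis. A picture is of the moment at which its call begins: read the wrist's pose just before it. camera_params takes no time and is no camera call.
- env.finish_job(): hands the job in; it is judged then, once.
The state is a dict: "time_s": time; "joints": joint angles; "joint_velocities": joint speeds; "joint_torque": joint torques, N m; "position": TCP position; "ee_rot": TCP orientation; "ft_force": force on the tool from outside, world axes, zero at the start; "moment": the same for the moment, N m; "width": finger opening in m; "gripper_force": force on a finger pad.
Only numpy, scipy, OpenCV 4.12 (cv2) and the standard library are available. Lean on these libraries where they do the work, as an engineer would, in place of code of your own. Each camera call takes 0.05 s, during which the arm holds its last target. There are 200 camera calls.

## Working session

There is one attempt and no reset: what is moved stays moved. The work goes in short steps, Python scripts to look and compute and a tool call to move; the robot and the scene stay as the last step left them, time stands still between calls to the robot, and variables do not carry over. Pictures are saved under pics/ and viewed, at most 10 in all, crops included, and the job is handed in when it is done.

Besides the shell and the picture viewer there is one more tool, called after "Call:" as name(argument=value, ...) on one line, values as JSON. servo_tool: Moves the arm, as the interface text tells. Its arguments: {"type":"object","properties":{"commands":{"type":"array","items":{"type":"array","items":{"type":"array","items":{"type":"number"}}}},"grip":{"type":"number"},"force":{"type":"number"}},"required":["commands"]}

```bash
mkdir -p pics
python3 - <<'E'
from workcell import sensors,get_image,camera_params
import cv2,numpy as np
o=sensors.get_obs();print(o['time_s'],o['position'],o['ee_rot'],o['width'])
for n in("scene","side"):
    im,d=get_image(n);cv2.imwrite(f'pics/{n}.png',im);np.savez(f'{n}.npz',im=im,d=d)
    c=camera_params(n);print(n,c,(d>0).mean())
E
```

```text
0.0 [ 0.15861801 -0.60416146  0.20676074] [-3.14036397e+00  9.71508174e-05  2.56763786e-01] 0.08526363680282625
scene {'camera_matrix': array([[538.69114947,   0.        , 287.01537388],
       [  0.        , 538.69114947, 204.42064876],
       [  0.        ,   0.        ,   1.        ]]), 'origin': array([ 1.29382703, -0.08639503,  0.87048021]), 'orientation': array([-2.38568280e+00, -8.65540664e-04,  1.49144020e+00])} 0.9958035714285715
side {'camera_matrix': array([[392.92664663,   0.        , 277.25221753],
       [  0.        , 392.92664663, 217.28529924],
       [  0.        ,   0.        ,   1.        ]]), 'origin': array([ 0.41619885, -0.57309852,  0.75611985]), 'orientation': array([-2.4329233 ,  0.01794045, -0.34518102])} 0.9961649659863946
```

View pics/scene.png

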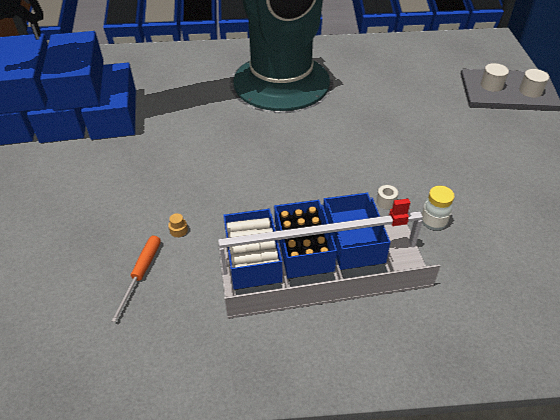

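View pics/side.png

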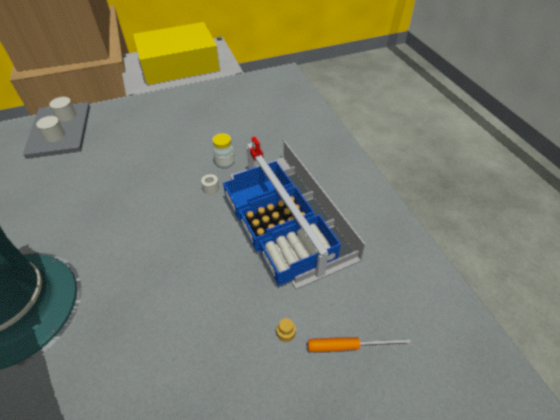

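The scene camera looks back towards the robot, so image right is +y. The leftmost bay, at about (355,230), holds the empty bin, with plugs in the middle and tubes on the right. The red marker is at about (400,210), the bush at (388,195), the jar at (440,208), the coupling at (177,225) and the driver at (145,265). The side view agrees.

```bash
cat > h.py <<'E'
import numpy as np,cv2
from scipy.spatial.transform import Rotation as R
from workcell import camera_params
def cloud(n,d):
    c=camera_params(n);K=c['camera_matrix'];v,u=np.mgrid[:d.shape[0],:d.shape[1]]
    p=np.stack([(u-K[0,2])/K[0,0]*d,(v-K[1,2])/K[1,1]*d,d],-1)
    return p@R.from_euler('xyz',c['orientation']).as_matrix().T+c['origin']
E
python3 - <<'E'
from h import *
np.set_printoptions(precision=4,suppress=True)
for n in("scene","side"):
    f=np.load(n+'.npz');im=f['im'];P=cloud(n,f['d']);hsv=cv2.cvtColor(im,cv2.COLOR_BGR2HSV);H,S,V=cv2.split(hsv)
    near=(f['d']>0)&(P[...,0]>.3)&(abs(P[...,1])<.5)
    print(n,'bench z',np.median(P[200:380,30:100][...,2]))
    # rail
    m=near&(abs(P[...,2]-.098)<.006)&(S<60)&(V>90)
    k=max(range(1,(q:=cv2.connectedComponentsWithStats(m.astype('uint8')))[0]),key=lambda i:q[2][i,4])
    p=P[q[1]==k][:,:2];(c,wh,a)=cv2.minAreaRect(p.astype('f4')*1000);pc=p-p.mean(0);ax=np.linalg.svd(pc,full_matrices=0)[2][0];ax=ax*np.sign(ax[1])
    t=pc@ax;c0=p.mean(0)+ax*(t.min()+t.max())/2
    print('rail',c,wh,a,'axis',ax,'len',np.ptp(t),'ctr',c0,'z',np.median(P[q[1]==k][:,2]))
    X=np.array([ax[1],-ax[0]]);fr=lambda w:np.stack([(w[:,:2]-c0)@X,(w[:,:2]-c0)@ax,w[:,2]],-1)
    red=near&((H<6)|(H>174))&(S>170)&(V>80)&(P[...,2]>.09)
    r=fr(P[red]);print('red rackframe',np.percentile(r,[2,50,98],axis=0))
    b=near&(H>105)&(H<128)&(S>120)&(V>30)&(P[...,2]>.05)&(P[...,2]<.09)
    r=fr(P[b]);
    for y in(.105,0,-.105):
        s=r[abs(r[:,1]-y)<.05];print('bin',y,'all',np.percentile(s,[.5,50,99.5],axis=0).round(4).tolist())
        s=s[(abs(s[:,2]-.068)<.005)&(abs(s[:,1]-y)<.035)&(s[:,0]<-.03)];print('  front rim',len(s),np.percentile(s[:,0],[2,20,50,80,98]) if len(s) else 0)
    for nm,mm in(('yellow',(H>22)&(H<35)&(S>150)&(P[...,2]>.06)),('brass',(H>10)&(H<24)&(S>90)&(P[...,2]>.02)&(P[...,2]<.055)),('orange',(H>4)&(H<12)&(S>200)&(P[...,2]>.01)),('white',(S<50)&(V>120)&(P[...,2]>.028)&(P[...,2]<.04))):
        w=fr(P[near&mm]);print(nm,len(w),np.percentile(w,[3,50,97],axis=0).round(3).tolist() if len(w) else 0)
E
```

```text
scene bench z 0.00017330600451564981
rail (636.7865600585938, 4.25238037109375) (20.683988571166992, 332.86859130859375) 5.513741970062256 axis [-0.1008  0.9949] len 0.33288188947858 ctr [0.6386 0.0044] z 0.09822011370879408
red rackframe [[-0.0085  0.1651  0.0924]
 [ 0.0037  0.1774  0.1187]
 [ 0.012   0.1927  0.1443]]
bin 0.105 all [[-0.1093, 0.0583, 0.0502], [0.0122, 0.106, 0.0645], [0.0432, 0.1524, 0.0825]]
  front rim 62 [-0.1092 -0.1078 -0.1057 -0.1044 -0.1035]
bin 0 all [[-0.1075, -0.0462, 0.0503], [0.0202, 0.005, 0.0645], [0.045, 0.0484, 0.0823]]
  front rim 58 [-0.1073 -0.1058 -0.1042 -0.1023 -0.1012]
bin -0.105 all [[-0.1008, -0.151, 0.0502], [0.0473, -0.1015, 0.0642], [0.0515, -0.0571, 0.0824]]
  front rim 64 [-0.1006 -0.0989 -0.0977 -0.0965 -0.0948]
yellow 375 [[-0.078, 0.27, 0.074], [-0.055, 0.29, 0.086], [-0.034, 0.312, 0.089]]
brass 388 [[-0.139, -0.308, 0.021], [-0.117, -0.24, 0.04], [0.006, 0.033, 0.055]]
orange 187 [[-0.102, -0.34, 0.013], [-0.051, -0.311, 0.02], [-0.011, -0.288, 0.027]]
white 445 [[-0.146, -0.157, 0.028], [-0.049, 0.203, 0.033], [0.069, 0.299, 0.039
[... 341 characters left out ...]
.1057, 0.0566, 0.0503], [-0.0339, 0.138, 0.0665], [0.0432, 0.1541, 0.0819]]
  front rim 33 [-0.1059 -0.1053 -0.104  -0.1024 -0.1016]
bin 0 all [[-0.1038, -0.0478, 0.0505], [-0.0332, 0.0182, 0.0663], [0.0453, 0.0492, 0.0816]]
  front rim 36 [-0.1037 -0.1033 -0.1019 -0.1009 -0.1001]
bin -0.105 all [[-0.0974, -0.1524, 0.0504], [-0.0222, -0.1099, 0.0655], [0.0525, -0.0564, 0.0812]]
  front rim 40 [-0.0974 -0.0968 -0.0959 -0.0948 -0.0939]
yellow 205 [[-0.077, 0.268, 0.075], [-0.057, 0.287, 0.086], [-0.036, 0.313, 0.088]]
brass 993 [[-0.14, -0.334, 0.021], [-0.074, -0.294, 0.025], [-0.006, 0.027, 0.054]]
orange 0 0
white 512 [[-0.143, -0.166, 0.029], [-0.049, -0.056, 0.034], [0.092, 0.274, 0.039]]
```

Call:
servo_tool(commands=[[[2.9, 4.1, 0, 0, 0, -0.03], [2.9, 4.1, 0, 0, 0, -0.03], [2.9, 4.1, 0, 0, 0, -0.03], [2.9, 4.1, 0, 0, 0, -0.03], [2.9, 4.1, 0, 0, 0, -0.036]]], grip=255)

```text
time_s: 0.72
position: [0.3044, -0.3979, 0.2072]
ee_rot: [-3.141, 0.0, 0.1]
ft_force: [-0.1, -0.0, 0.6]
width: 0.0002
gripper_force: 0.0
```

Call:
servo_tool(commands=[[[2.9, 4.1, 0, 0, 0, 0], [2.9, 4.1, 0, 0, 0, 0], [2.9, 4.1, 0, 0, 0, 0], [2.9, 4.1, 0, 0, 0, 0], [2.4, 4.1, 0, 0, 0, 0]]])

```text
time_s: 1.35
position: [0.4444, -0.1929, 0.2072]
ee_rot: [-3.141, 0.0, 0.101]
ft_force: [1.9, 0.3, -1.1]
width: -0.0001
gripper_force: 0.0
```

Call:
servo_tool(commands=[[[2.0, 4.0, -1, 0, 0, 0], [2, 4, -2, 0, 0, 0], [0, 0, 0, 0, 0, 0], [0, 0, 0, 0, 0, 0]]])

```text
time_s: 1.85
position: [0.4835, -0.1149, 0.1773]
ee_rot: [-3.142, 0.001, 0.101]
ft_force: [-0.4, -0.4, 0.3]
width: -0.0001
gripper_force: 0.0
```

Call:
servo_tool(commands=[[[0, 0, -4, 0, 0, 0], [0, 0, -4, 0, 0, 0], [0, 0, -4, 0, 0, 0], [0, 0, -1.2, 0, 0, 0], [0, 0, 0, 0, 0, 0]]])

```text
time_s: 2.48
position: [0.4837, -0.1151, 0.0457]
ee_rot: [-3.142, 0.0, 0.1]
ft_force: [0.3, -0.1, 0.3]
width: 0.0001
gripper_force: 0.0
```

Call:
servo_tool(commands=[[[1.5, 0.15, 0, 0, 0, 0], [1.5, 0.15, 0, 0, 0, 0], [1, 0.1, 0, 0, 0, 0], [0.5, 0.05, 0, 0, 0, 0], [0.5, 0.05, 0, 0, 0, 0]]])

```text
time_s: 3.1
position: [0.5339, -0.1094, 0.0453]
ee_rot: [-3.141, 0.0, 0.101]
ft_force: [-0.7, 0.9, 0.4]
width: -0.0001
gripper_force: 0.0
```

Call:
servo_tool(commands=[[[0.5, 0.05, 0, 0, 0, 0], [0.5, 0.05, 0, 0, 0, 0], [0.5, 0.05, 0, 0, 0, 0], [0.5, 0.05, 0, 0, 0, 0], [0.5, 0.05, 0, 0, 0, 0]]])

```text
time_s: 3.72
position: [0.559, -0.107, 0.0454]
ee_rot: [-3.142, 0.0, 0.101]
ft_force: [-0.7, -0.8, 0.3]
width: -0.0001
gripper_force: 0.0
```

Call:
servo_tool(commands=[[[0.3, 0.03, 0, 0, 0, 0], [0.3, 0.03, 0, 0, 0, 0], [0.3, 0.03, 0, 0, 0, 0], [0.3, 0.03, 0, 0, 0, 0], [0, 0, 0, 0, 0, 0]]])

```text
time_s: 4.35
position: [0.5709, -0.1057, 0.0453]
ee_rot: [-3.141, -0.0, 0.101]
ft_force: [-1.1, -0.6, -0.5]
width: 0.0002
gripper_force: 0.0
```

Call:
servo_tool(commands=[[[0.2, 0.02, 0, 0, 0, 0], [0.2, 0.02, 0, 0, 0, 0], [0, 0, 0, 0, 0, 0]]])

```text
time_s: 4.72
position: [0.5749, -0.1053, 0.0454]
ee_rot: [-3.141, -0.0, 0.101]
ft_force: [-0.4, -0.1, 0.4]
width: -0.0002
gripper_force: 0.0
```

Call:
servo_tool(commands=[[[0.2, 0.02, 0, 0, 0, 0], [0.2, 0.02, 0, 0, 0, 0], [0, 0, 0, 0, 0, 0]]])

```text
time_s: 5.1
position: [0.5789, -0.1049, 0.0453]
ee_rot: [-3.141, -0.0, 0.101]
ft_force: [0.3, -0.4, -0.7]
width: 0.0003
gripper_force: 0.0
```

Run:
```python
from workcell import get_image
import cv2,numpy as np
o=[]
for n in("scene","side"):
    im,d=get_image(n);np.savez(f'{n}2.npz',im=im,d=d)
    o.append(cv2.resize(im[180:310,200:460] if n=="scene" else im[120:300,190:390],(400,300)))
cv2.imwrite('pics/p2.png',np.hstack(o))
```

```text
(no output)
```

View pics/p2.png

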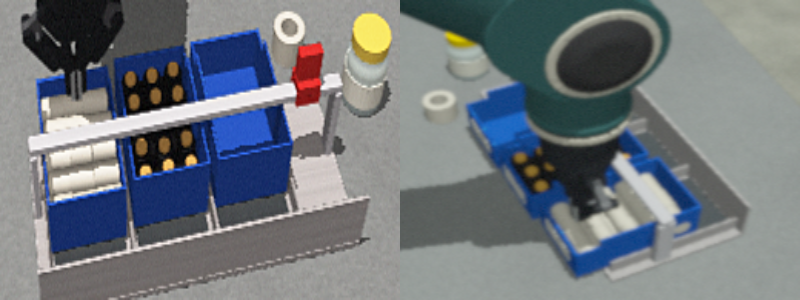

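The tubes bin is still well short of the back. The fingers hide its front wall, so I'll measure its motion from the rear rim and walls.

```bash
cat >> h.py <<'E'
A=np.array([-.1006,.995]);X=np.array([.995,.1006]);C=np.array([.637,.0043])
def rims(n,f):
    im,d=f['im'],f['d'];P=cloud(n,d);H,S,V=cv2.split(cv2.cvtColor(im,cv2.COLOR_BGR2HSV))
    w=P[...,:2]-C;x,y,z=w@X,w@A,P[...,2]
    b=(d>0)&(H>105)&(H<128)&(S>120)&(V>30)
    for Y in(.105,0,-.105):
        m=b&(abs(y-Y)<.035)&(z>.072)&(z<.09)&(x>.01)&(x<.15);fr=b&(abs(y-Y)<.046)&(z>.06)&(z<.074)&(x<-.03)
        print(n,Y,'rear rim x',np.percentile(x[m],[2,50,98]).round(4) if m.any() else 0,m.sum(),'front',np.percentile(x[fr],[2,20,50,98]).round(4) if fr.any() else 0,fr.sum())
    m=((H<6)|(H>174))&(S>170)&(z>.09)&(d>0)&(abs(x)<.05)
    if m.any(): print(' marker y',np.percentile(y[m],[2,50,98]).round(4),' x',np.percentile(x[m],[2,98]).round(4))
E
python3 - <<'E'
from h import *
for n in('scene','side'):
    for s in('','2'): print('#',s);rims(n,np.load(n+s+'.npz'))
E
```

```text
# 
scene 0.105 rear rim x [0.039  0.0419 0.0443] 134 front [-0.1081 -0.1053 -0.1031 -0.0383] 172
scene 0 rear rim x [0.041  0.0436 0.0461] 128 front [-0.1065 -0.1041 -0.102  -0.0458] 154
scene -0.105 rear rim x [0.0476 0.0503 0.0524] 132 front [-0.0996 -0.0971 -0.0957 -0.0487] 143
 marker y [0.1651 0.1773 0.1927]  x [-0.007   0.0135]
# 2
scene 0.105 rear rim x [0.0392 0.0418 0.044 ] 133 front [-0.108  -0.1053 -0.1032 -0.0393] 174
scene 0 rear rim x [0.0405 0.0434 0.046 ] 130 front [-0.1067 -0.104  -0.102  -0.0413] 161
scene -0.105 rear rim x [0.0472 0.0505 0.0526] 131 front [-0.1005 -0.0975 -0.0956 -0.0489] 94
 marker y [0.165  0.177  0.1923]  x [-0.0062  0.0133]
# 
side 0.105 rear rim x [0.039  0.0403 0.0419] 37 front [-0.1072 -0.1054 -0.0903 -0.0347] 126
side 0 rear rim x [0.0409 0.042  0.0443] 54 front [-0.1053 -0.1042 -0.0909 -0.0316] 140
side -0.105 rear rim x [0.0475 0.0488 0.0511] 64 front [-0.0989 -0.0977 -0.0908 -0.0345] 158
 marker y [0.1636 0.169  0.1906]  x [-0.0129  0.0065]
# 2
side 0.105 rear rim x 0 0 front [-0.107  -0.1057 -0.0883 -0.034 ] 120
side 0 rear rim x [0.0409 0.0421 0.0443] 34 front [-0.1056 -0.1047 -0.1021 -0.0565] 118
side -0.105 rear rim x [0.0473 0.0488 0.0513] 65 front [-0.0988 -0.0981 -0.096  -0.0346] 115
```

Run:
```python
from h import *
from workcell import sensors
o=sensors.get_obs();print(o['time_s'],o['position'],o['ft_force'])
for n in('scene','side'):
    f=np.load(n+'2.npz');g=np.load(n+'.npz');P=cloud(n,f['d']);w=P[...,:2]-C;x,y,z=w@X,w@A,P[...,2]
    m=(f['im'].max(2)<70)&(g['d']-f['d']>.012)&(f['d']>0)&(abs(y+.105)<.08)&(abs(x)<.2)
    for lo in np.arange(.03,.2,.015):
        k=m&(z>=lo)&(z<lo+.015)
        if k.sum()>3: print(n,round(lo,3),k.sum(),'x',np.percentile(x[k],[3,97]).round(3),'y',np.percentile(y[k],[3,97]).round(3))
```

```text
5.2 [ 0.57872326 -0.10495482  0.04533486] [-0.04296144  0.6722581   0.4220944 ]
scene 0.075 36 x [-0.065 -0.056] y [-0.115 -0.091]
scene 0.09 41 x [-0.069 -0.058] y [-0.115 -0.09 ]
scene 0.105 95 x [-0.075 -0.055] y [-0.127 -0.078]
scene 0.12 273 x [-0.079 -0.055] y [-0.137 -0.065]
scene 0.135 249 x [-0.078 -0.051] y [-0.151 -0.053]
scene 0.15 370 x [-0.077 -0.05 ] y [-0.161 -0.043]
scene 0.165 316 x [-0.071 -0.048] y [-0.145 -0.049]
scene 0.18 83 x [-0.074 -0.057] y [-0.142 -0.063]
scene 0.195 156 x [-0.062 -0.032] y [-0.138 -0.069]
side 0.075 12 x [-0.076 -0.066] y [-0.115 -0.108]
side 0.09 9 x [-0.08  -0.074] y [-0.114 -0.099]
side 0.105 17 x [-0.082 -0.071] y [-0.124 -0.094]
side 0.12 71 x [-0.083 -0.062] y [-0.136 -0.068]
side 0.135 63 x [-0.086 -0.074] y [-0.148 -0.086]
side 0.15 67 x [-0.086 -0.073] y [-0.161 -0.092]
side 0.165 65 x [-0.088 -0.075] y [-0.142 -0.112]
side 0.18 62 x [-0.08  -0.062] y [-0.142 -0.126]
side 0.195 125 x [-0.106 -0.057] y [-0.14  -0.104]
```

No contact was felt and the bin hasn't moved. The visible finger ends near z 0.075 while the reported TCP is 0.045. I'll rise straight up and check the true tip height.

Call:
servo_tool(commands=[[[0, 0, 2, 0, 0, 0], [0, 0, 3, 0, 0, 0], [0, 0, 3, 0, 0, 0], [0, 0, 2, 0, 0, 0], [0, 0, 0, 0, 0, 0]]])

```text
time_s: 5.82
position: [0.5797, -0.1051, 0.148]
ee_rot: [3.141, -0.003, 0.101]
ft_force: [0.0, 0.4, -1.0]
width: -0.0003
gripper_force: 0.0
```

Run:
```python
from h import *
from workcell import get_image,sensors
print(sensors.get_obs()['position'])
o=[]
for n in("scene","side"):
    im,d=get_image(n);np.savez(f'{n}3.npz',im=im,d=d)
    o.append(cv2.resize(im[150:280,180:320] if n=="scene" else im[130:260,210:350],(400,371)))
    g=np.load(n+'.npz');P=cloud(n,d);w=P[...,:2]-C;x,y,z=w@X,w@A,P[...,2]
    m=(g['d']-d>.012)&(d>0)&(abs(y+.105)<.08)&(abs(x)<.2)
    for lo in np.arange(.06,.25,.01):
        k=m&(z>=lo)&(z<lo+.01)
        if k.sum()>3: print(n,round(lo,3),k.sum(),'x',np.percentile(x[k],[3,97]).round(3),'y',np.percentile(y[k],[3,97]).round(3))
cv2.imwrite('pics/p3.png',np.hstack(o))
```

```text
[ 0.57970529 -0.10509927  0.14803889]
scene 0.17 17 x [-0.063 -0.057] y [-0.11  -0.091]
scene 0.18 53 x [-0.064 -0.056] y [-0.114 -0.089]
scene 0.19 61 x [-0.064 -0.056] y [-0.115 -0.09 ]
scene 0.2 62 x [-0.075 -0.056] y [-0.115 -0.089]
scene 0.21 80 x [-0.075 -0.054] y [-0.126 -0.08 ]
scene 0.22 235 x [-0.078 -0.055] y [-0.134 -0.07 ]
scene 0.23 183 x [-0.079 -0.052] y [-0.142 -0.062]
scene 0.24 213 x [-0.079 -0.05 ] y [-0.15  -0.055]
side 0.17 15 x [-0.079 -0.067] y [-0.114 -0.098]
side 0.18 38 x [-0.079 -0.062] y [-0.116 -0.099]
side 0.19 39 x [-0.08  -0.062] y [-0.116 -0.095]
side 0.2 16 x [-0.08  -0.076] y [-0.11  -0.094]
side 0.21 29 x [-0.082 -0.078] y [-0.129 -0.08 ]
side 0.22 71 x [-0.082 -0.061] y [-0.137 -0.068]
side 0.23 61 x [-0.085 -0.064] y [-0.145 -0.061]
side 0.24 67 x [-0.086 -0.075] y [-0.151 -0.067]
```

View pics/p3.png

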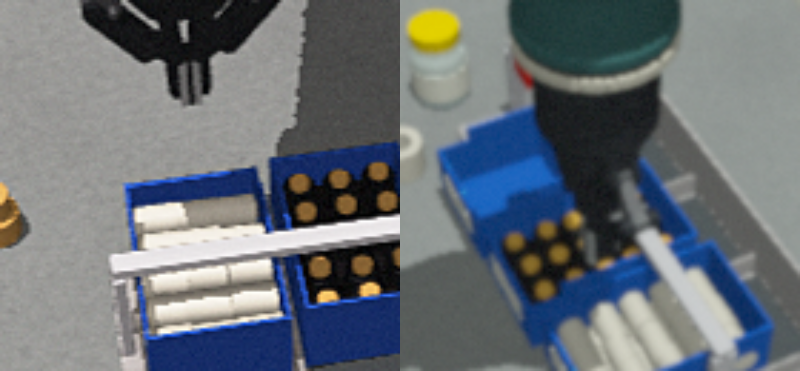

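The picture shows the fingertips clear of the tubes bin. The depth puts the tip at about z 0.174 against a reported 0.148, so the real tips end about 27 mm above the reported TCP and passed just over the front wall. I'll back off and go lower.

Call:
servo_tool(commands=[[[-3.2, -0.32, 0, 0, 0, 0], [-3.2, -0.32, 0, 0, 0, 0], [-3.2, -0.32, -1, 0, 0, 0], [0, 0, -4, 0, 0, 0], [0, 0, -4, 0, 0, 0]]])

```text
time_s: 6.55
position: [0.4823, -0.1148, 0.0543]
ee_rot: [3.141, -0.0, 0.1]
ft_force: [1.9, -1.0, 0.3]
width: 0.0002
gripper_force: 0.0
```

Call:
servo_tool(commands=[[[0, 0, -3.3, 0, 0, 0], [1.5, 0.15, 0, 0, 0, 0], [1.5, 0.15, 0, 0, 0, 0], [1, 0.1, 0, 0, 0, 0], [0, 0, 0, 0, 0, 0]]])

```text
time_s: 7.18
position: [0.5239, -0.1105, 0.0231]
ee_rot: [3.141, -0.001, 0.101]
ft_force: [-0.7, 1.1, -0.5]
width: 0.0003
gripper_force: 0.0
```

Call:
servo_tool(commands=[[[0.5, 0.05, 0, 0, 0, 0], [0.5, 0.05, 0, 0, 0, 0], [0.5, 0.05, 0, 0, 0, 0], [0.5, 0.05, 0, 0, 0, 0], [0.5, 0.05, 0, 0, 0, 0]]])

```text
time_s: 7.8
position: [0.5478, -0.1081, 0.0223]
ee_rot: [-3.141, 0.001, 0.101]
ft_force: [-2.9, -1.4, 1.3]
width: -0.0003
gripper_force: 1.2
```

Contact is felt now (about 3 N). I'll push on towards x of about 0.577.

Call:
servo_tool(commands=[[[0.5, 0.05, 0, 0, 0, 0], [0.5, 0.05, 0, 0, 0, 0], [0.5, 0.05, 0, 0, 0, 0], [0.4, 0.04, 0, 0, 0, 0], [0.3, 0.03, 0, 0, 0, 0]]])

```text
time_s: 8.43
position: [0.57, -0.1059, 0.0223]
ee_rot: [-3.141, 0.0, 0.101]
ft_force: [-2.6, 1.0, -0.2]
width: 0.0002
gripper_force: 1.1
```

Call:
servo_tool(commands=[[[0.3, 0.03, 0, 0, 0, 0], [0.2, 0.02, 0, 0, 0, 0], [0.2, 0.02, 0, 0, 0, 0], [0, 0, 0, 0, 0, 0]]])

```text
time_s: 8.93
position: [0.5764, -0.1052, 0.0222]
ee_rot: [-3.141, 0.001, 0.101]
ft_force: [-5.2, 0.1, 1.3]
width: 0.0
gripper_force: 2.3
```

Call:
servo_tool(commands=[[[0.2, 0.02, 0, 0, 0, 0], [0, 0, 0, 0, 0, 0]]])

```text
time_s: 9.18
position: [0.5763, -0.1053, 0.0219]
ee_rot: [-3.141, 0.005, 0.1]
ft_force: [-19.4, -0.7, 11.7]
width: 0.0001
gripper_force: 9.4
```

Hard stop at 19 N, so the tubes bin is home. Next I'll back off, shift along the rack to the plugs bin and push it.

Call:
servo_tool(commands=[[[-2, -0.2, 0, 0, 0, 0], [-3.5, -0.35, 0, 0, 0, 0], [-3, -0.3, 0, 0, 0, 0], [-0.5, 5.2, 0, 0, 0, 0], [-0.5, 5.2, 0, 0, 0, 0]]])

```text
time_s: 9.8
position: [0.4841, -0.0086, 0.0228]
ee_rot: [-3.142, -0.002, 0.099]
ft_force: [0.2, 0.8, -0.3]
width: 0.0005
gripper_force: 0.0
```

Call:
servo_tool(commands=[[[0, 0, 0, 0, 0, 0], [1, 0.1, 0, 0, 0, 0], [1, 0.1, 0, 0, 0, 0], [0.5, 0.05, 0, 0, 0, 0], [0.5, 0.05, 0, 0, 0, 0]]])

```text
time_s: 10.42
position: [0.5141, -0.0069, 0.0222]
ee_rot: [-3.142, 0.0, 0.1]
ft_force: [0.5, 0.4, 0.3]
width: -0.0002
gripper_force: 0.0
```

Call:
servo_tool(commands=[[[0.5, 0.05, 0, 0, 0, 0], [0.5, 0.05, 0, 0, 0, 0], [0.5, 0.05, 0, 0, 0, 0], [0.5, 0.05, 0, 0, 0, 0], [0.5, 0.05, 0, 0, 0, 0]]])

```text
time_s: 11.05
position: [0.5389, -0.0041, 0.0223]
ee_rot: [3.142, 0.0, 0.101]
ft_force: [-2.1, -1.5, -0.4]
width: -0.0004
gripper_force: 1.2
```

Call:
servo_tool(commands=[[[0.5, 0.05, 0, 0, 0, 0], [0.5, 0.05, 0, 0, 0, 0], [0.5, 0.05, 0, 0, 0, 0], [0.5, 0.05, 0, 0, 0, 0], [0.3, 0.03, 0, 0, 0, 0]]])

```text
time_s: 11.68
position: [0.5621, -0.0016, 0.0224]
ee_rot: [-3.141, -0.0, 0.101]
ft_force: [-2.7, -1.5, 0.3]
width: 0.0001
gripper_force: 1.1
```

Call:
servo_tool(commands=[[[0.2, 0.02, 0, 0, 0, 0], [0.2, 0.02, 0, 0, 0, 0], [0.2, 0.02, 0, 0, 0, 0], [0, 0, 0, 0, 0, 0]]])

```text
time_s: 12.18
position: [0.5658, -0.0012, 0.022]
ee_rot: [3.142, 0.004, 0.101]
ft_force: [-15.0, -2.7, 9.1]
width: -0.0001
gripper_force: 7.6
```

Call:
servo_tool(commands=[[[-1, -0.1, 0, 0, 0, 0], [-1.5, -0.15, 0, 0, 0, 0], [0, 0, 4.7, 0, 0, 0], [0, 0, 4.7, 0, 0, 0], [0, 0, 4.7, 0, 0, 0]]])

```text
time_s: 12.8
position: [0.542, -0.0036, 0.1649]
ee_rot: [3.142, -0.0, 0.101]
ft_force: [1.1, -1.1, -0.5]
width: 0.0002
gripper_force: 0.0
```

Call:
servo_tool(commands=[[[1.45, 4.8, 0, 0, 0, 0], [1.45, 4.8, 0, 0, 0, 0], [1.45, 4.8, 0, 0, 0, 0], [1.45, 4.8, 0, 0, 0, 0], [1.45, 4.8, 0, 0, 0, 0]]])

```text
time_s: 13.42
position: [0.6152, 0.2377, 0.1635]
ee_rot: [3.142, -0.001, 0.101]
ft_force: [0.8, -1.2, 0.5]
width: 0.0001
gripper_force: 0.0
```

Call:
servo_tool(commands=[[[0, 0, 0, 0, 0, 0], [0, 0, 0, 0, 0, 0]]])

```text
time_s: 13.68
position: [0.6148, 0.2359, 0.1631]
ee_rot: [3.141, 0.0, 0.101]
ft_force: [-0.1, -0.2, -0.4]
width: 0.0
gripper_force: 0.0
```

Run:
```python
from h import *
from workcell import get_image,sensors
print(sensors.get_obs()['position'])
o=[]
for n in("scene","side"):
    im,d=get_image(n);f=dict(im=im,d=d);rims(n,f)
    o.append(cv2.resize(im[130:310,200:460] if n=="scene" else im[110:300,190:390],(400,290)))
    g=np.load(n+'.npz');P=cloud(n,d);w=P[...,:2]-C;x,y,z=w@X,w@A,P[...,2]
    m=(g['d']-d>.012)&(d>0)&(abs(y-.235)<.08)&(abs(x)<.2)
    for lo in np.arange(.11,.25,.01):
        k=m&(z>=lo)&(z<lo+.01)
        if k.sum()>3: print(n,round(lo,3),k.sum(),'x',np.percentile(x[k],[3,97]).round(3),'y',np.percentile(y[k],[3,97]).round(3))
cv2.imwrite('pics/p4.png',np.hstack(o))
```

```text
[0.61484054 0.23585213 0.16312307]
scene 0.105 rear rim x [0.0393 0.0419 0.044 ] 134 front [-0.1081 -0.1054 -0.1036 -0.039 ] 171
scene 0 rear rim x [0.0858 0.089  0.0916] 134 front [-0.0623 -0.0589 -0.0572 -0.0464] 133
scene -0.105 rear rim x [0.0864 0.0889 0.0908] 131 front [-0.0614 -0.0587 -0.0571 -0.0492] 142
 marker y [0.1653 0.1773 0.1928]  x [-0.0065  0.0132]
scene 0.19 42 x [0.002 0.013] y [0.222 0.245]
scene 0.2 73 x [-0.005  0.013] y [0.22  0.246]
scene 0.21 73 x [-0.002  0.013] y [0.219 0.246]
scene 0.22 51 x [0.005 0.014] y [0.22  0.243]
scene 0.23 132 x [-0.002  0.015] y [0.206 0.265]
scene 0.24 206 x [-0.008  0.015] y [0.199 0.27 ]
scene 0.25 184 x [-0.005  0.018] y [0.191 0.278]
side 0.105 rear rim x [0.0386 0.0404 0.0423] 37 front [-0.1072 -0.1054 -0.0755 -0.032 ] 153
side 0 rear rim x [0.0856 0.0875 0.0898] 55 front [-0.0604 -0.0597 -0.0577 -0.0324] 98
side -0.105 rear rim x [0.0859 0.0874 0.0904] 71 front [-0.0605 -0.0598 -0.0584 -0.0316] 100
 marker y [0.1639 0.1687 0.1909]  x [-0.0133  0.0065]
side 0.18 6 x [-0.006  0.012] y [0.227 0.229]
side 0.19 23 x [-0.009  0.012] y [0.22  0.237]
side 0.2 38 x [-0.009  0.013] y [0.219 0.238]
side 0.21 35 x [-0.01   0.008] y [0.217 0.236]
side 0.22 15 x [-0.01   0.007] y [0.219 0.237]
side 0.23 44 x [-0.011  0.01 ] y [0.201 0.256]
side 0.24 43 x [-0.011  0.013] y [0.193 0.269]
side 0.25 68 x [-0.015  0.009] y [0.184 0.274]
```

View pics/p4.png

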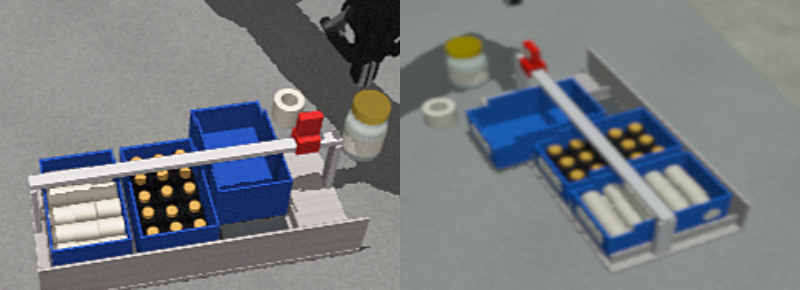

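Both stocked bins are home with front rims aligned. The empty bin is unchanged, and the marker and loose things are where they were. The fingers are left of the marker; next I'll lower them and push right about 9.9 cm.

Call:
servo_tool(commands=[[[0, 0, -3, 0, 0, 0], [0, 0, -3, 0, 0, 0], [0, 0, -1.5, 0, 0, 0], [0.1, -1, 0, 0, 0, 0], [0.05, -0.5, 0, 0, 0, 0]]])

```text
time_s: 14.4
position: [0.6176, 0.2202, 0.0895]
ee_rot: [3.142, -0.001, 0.1]
ft_force: [-0.3, 0.6, 0.4]
width: 0.0002
gripper_force: 0.0
```

Call:
servo_tool(commands=[[[0.05, -0.5, 0, 0, 0, 0], [0.06, -0.6, 0, 0, 0, 0], [0.06, -0.6, 0, 0, 0, 0], [0.06, -0.6, 0, 0, 0, 0], [0.06, -0.6, 0, 0, 0, 0]]])

```text
time_s: 15.02
position: [0.6197, 0.1921, 0.0884]
ee_rot: [-3.141, -0.0, 0.101]
ft_force: [1.2, 0.8, 1.1]
width: 0.0003
gripper_force: 0.8
```

Call:
servo_tool(commands=[[[0.06, -0.6, 0, 0, 0, 0], [0.06, -0.6, 0, 0, 0, 0], [0.06, -0.6, 0, 0, 0, 0], [0.06, -0.6, 0, 0, 0, 0], [0.06, -0.6, 0, 0, 0, 0]]])

```text
time_s: 15.65
position: [0.6227, 0.1621, 0.0884]
ee_rot: [-3.141, -0.0, 0.101]
ft_force: [1.0, 2.0, 0.6]
width: -0.0001
gripper_force: 0.8
```

Call:
servo_tool(commands=[[[0.06, -0.6, 0, 0, 0, 0], [0.06, -0.6, 0, 0, 0, 0], [0.04, -0.4, 0, 0, 0, 0], [0.0, 0, 0, 0, 0, 0]]])

```text
time_s: 16.15
position: [0.6242, 0.1458, 0.0883]
ee_rot: [3.141, 0.0, 0.1]
ft_force: [-0.5, 0.1, -0.2]
width: 0.0001
gripper_force: 0.0
```

Run:
```python
from h import *
from workcell import get_image
for n in("scene","side"):
    im,d=get_image(n);rims(n,dict(im=im,d=d))
```

```text
scene 0.105 rear rim x [0.0393 0.0417 0.0439] 138 front [-0.1074 -0.1058 -0.1036 -0.0392] 137
scene 0 rear rim x [0.0863 0.0888 0.091 ] 135 front [-0.0621 -0.059  -0.0575 -0.0435] 137
scene -0.105 rear rim x [0.0868 0.0887 0.0913] 133 front [-0.0611 -0.0589 -0.0572 -0.0486] 138
 marker y [0.0989 0.1112 0.1265]  x [-0.0053  0.0133]
side 0.105 rear rim x [0.0394 0.0402 0.0418] 35 front [-0.1071 -0.1052 -0.0815 -0.0334] 156
side 0 rear rim x [0.0859 0.0874 0.0902] 61 front [-0.0602 -0.0595 -0.0576 -0.0308] 92
side -0.105 rear rim x [0.0855 0.0877 0.0897] 72 front [-0.0603 -0.0598 -0.0584 -0.0324] 99
 marker y [0.0979 0.1039 0.1302]  x [-0.0131  0.0068]
```

The marker's middle is at rack y of about 0.112, and the bin centre line is 0.1055. I'll push 6 mm more, then retreat.

Call:
servo_tool(commands=[[[0.03, -0.3, 0, 0, 0, 0], [0.03, -0.3, 0, 0, 0, 0], [0, 0, 0, 0, 0, 0], [0, 0, 0, 0, 0, 0]]])

```text
time_s: 16.75
position: [0.6249, 0.1403, 0.0884]
ee_rot: [3.142, -0.0, 0.101]
ft_force: [0.4, -0.3, -0.3]
width: -0.0
gripper_force: 0.0
```

Call:
servo_tool(commands=[[[-0.1, 1, 0, 0, 0, 0], [-0.2, 2, 0, 0, 0, 0], [0, 0, 4, 0, 0, 0], [0, 0, 5, 0, 0, 0], [0, 0, 3, 0, 0, 0]]])

```text
time_s: 17.38
position: [0.622, 0.1726, 0.211]
ee_rot: [-3.141, -0.002, 0.102]
ft_force: [-0.2, -0.7, -0.2]
width: -0.0001
gripper_force: 0.0
```

Call:
servo_tool(commands=[[[0, 0, 0, 0, 0, 0], [0, 0, 0, 0, 0, 0]]])

```text
time_s: 17.62
position: [0.6213, 0.1714, 0.2077]
ee_rot: [-3.141, 0.001, 0.102]
ft_force: [0.3, 0.7, -0.8]
width: 0.0
gripper_force: 0.0
```

Run:
```python
from h import *
from workcell import get_image
o=[]
for n in("scene","side"):
    im,d=get_image(n);rims(n,dict(im=im,d=d));o.append(cv2.resize(im,(400,300)))
cv2.imwrite('pics/p5.png',np.hstack(o))
```

```text
scene 0.105 rear rim x [0.0381 0.0417 0.0447] 133 front [-0.1084 -0.1055 -0.1034 -0.0395] 170
scene 0 rear rim x [0.0863 0.0889 0.091 ] 137 front [-0.0617 -0.0588 -0.0571 -0.0465] 138
scene -0.105 rear rim x [0.0865 0.089  0.0911] 129 front [-0.0616 -0.0589 -0.0573 -0.0493] 140
 marker y [0.0934 0.1058 0.1211]  x [-0.0073  0.0135]
side 0.105 rear rim x [0.0394 0.0403 0.042 ] 37 front [-0.1071 -0.1053 -0.0769 -0.0318] 138
side 0 rear rim x [0.0858 0.0873 0.0895] 58 front [-0.0604 -0.0595 -0.058  -0.0327] 91
side -0.105 rear rim x [0.086  0.0874 0.0902] 71 front [-0.0606 -0.0598 -0.0585 -0.0314] 95
 marker y [0.0923 0.0972 0.118 ]  x [-0.0132  0.0085]
```

View pics/p5.png

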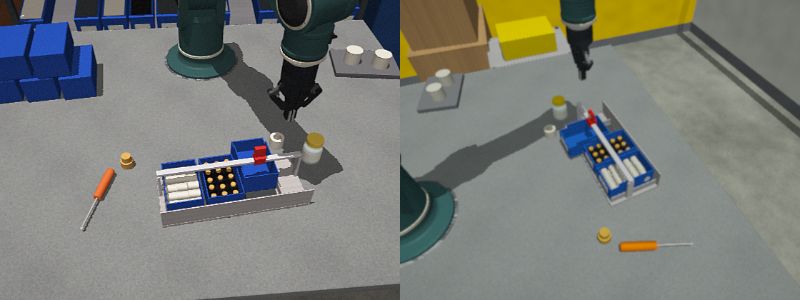

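The marker at (260,155) stands over the empty bin, within about 2 mm of its centre line. Both stocked bins are home, the loose things haven't moved, and the gripper is clear.

```bash
python3 -c "
from workcell import env
print(env.finish_job())"
```

```text
the job is handed in; nothing more can be done
None
```

Job handed in (no verdict returned): in the last camera check both stocked bins were home against their stops, the empty bin had not moved, the marker was within about 2 mm of its centre line, and the loose things looked undisturbed.

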